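# Tighten the ratchet vice on a padlock

### The job

The brass padlock stands loose in the little ratchet vice. Flip the reversing lever on the ratchet handle fully over to its tightening (clockwise) side, then swing the handle back and forth by its upright knob until the vice holds the padlock firmly against the stop, stop as soon as it grips firmly so that the soft brass is not crushed, and let go. Work only through the lever and the handle: do not touch the jaw or the padlock, and leave the other goods on the counter where they are.

Things in the scene. Friction and masses are not known exactly. Their poses are not given: they have to be found in the camera images.
- vice: Bolted-down ratchet vice: dark steel base plate 80 x 290 x 12 mm (vice x -40..40, y -55..235 mm) with a round grey housing 72 mm across, up to 46 mm, carrying the ratchet. Origin on the vertical spindle axis at table level, z up; the handle points to its -y, the jaws lie to its +y.
- handle (a joint): Ratchet handle, flat bar 16 mm wide, 58 to 68 mm above the table. Rad: 0 along the vice's -y, grows clockwise from above (knob to the vice's -x); end stops at -0.55 and 0.55. Push at the knob in motion: about 2 N swinging freely, 7.5 N driving the wheel; once the padlock is pinched 1.1 N more per 10 N of jaw force (0.5 N per mm of knob travel).
- handle_tip (a point): Centre of the upright wooden knob at the handle's end, 140 mm from the spindle axis, 90 mm above the table. The knob is a plain cylinder 22 mm across, from 69 to 111 mm above the table, and spins freely on its pin.
- selector (a joint): Reversing lever (direction pawl) on the handle, rad, grows clockwise from above: -0.4 = loosening side, 0 = in line with the handle, 0.4 = tightening side (end stops). Stays where it is put; moves at about 2 N. On the tightening side a clockwise swing of the handle closes the jaw and the swing back is free; on the loosening side the reverse.
- fin_tip (a point): Near the free end of the reversing lever's upright dark steel fin, 90 mm above the table, 32 mm from the lever's pivot. The pivot stands on the handle 50 mm from the spindle axis; the fin points from it outward to the knob, is 36 mm long, 7 mm thick, and stands from 72 to 96 mm above the table.
- wheel (a joint): Toothed ratchet wheel (16 teeth, 65 mm across) under the handle, turned only by the handle; rad, grows as the vice tightens, 0 at the start. 1 rad moves the jaw 16 mm. A tightening stroke may begin with up to 0.39 rad of lost motion. Its own friction holds whatever has been tightened.
- jaw: Moving jaw, a steel block 56 mm wide (vice x), 13 to 45 mm above the table, sliding to the vice's +y as it tightens. Origin at table level under its front (padlock side) face, which starts 68 mm from the spindle axis. The front is a 5 mm plate on stiff springs (about 40 N/mm).
- stop: Fixed steel stop across the base plate, bolted on at a different place each time: 56 mm wide, 13 to 45 mm above the table. Its 5 mm face plate, which the padlock is pressed against, is set in or out on screws by up to 6 mm either way, differently each time and not measured. Origin at table level under the middle setting of that face.
- padlock: Brass padlock standing upright and loose on the vice's base plate between jaw and stop: case 40 mm along the vice's y, 18 mm thick, 34 mm high, steel shackle up to 67 mm above its foot. Origin at the centre of its underside; z up. Held firmly with 15 to 50 N of jaw force; 70 N crushes it.
- hinge_a: Chrome cabinet hinge lying open and flat, 50 x 46 x 8 mm, on the table beneath or beside the handle. Leave it.
- hinge_b: Second chrome hinge, same, on the robot's side of the vice. Leave it.
- hinge_c: Third chrome hinge, same, beyond the vice. Leave it.
- coat_hook: Cast zinc coat hook lying on its back plate (70 x 22 mm), about 55 mm high, beyond the vice. Leave it.
- jar: Green glass jar of nylon spacers, 70 mm across and 90 mm high, right of the vice. Leave it.
- screwdriver: Screwdriver lying left of the vice. Leave it.
- key_tin: Small grey tin, 75 x 50 x 28 mm, on the right. Leave it.
Things that resemble listed ones, but are neither listed nor needed, are in the scene too. What is meant by the padlock is not green, and is the smaller of those in its own colour.

How it is judged (in metres and radians):
On the way, in this order (a step that is already met when the one before it is completed fails the run):
1. the reversing lever is over on the tightening side (value of joint selector above 0.25 rad), for 0.2 s.
2. the jaw has come up and presses the padlock against the stop (contact force between each of jaw, stop and padlock above 12 N), for 0.2 s.
At the end, for the whole second after the job is handed in: The reversing lever stands on the tightening side (beyond +0.25 rad) and the padlock is held upright (within 0.1 rad) and still between jaw and stop with more than 12 N on either side (never above 70 N), the handle let go and at rest (all of step 2 and value of joint selector above 0.25 rad and angle between padlock's own z axis and vertical below 0.1 rad and linear speed of padlock below 0.02 m/s and velocity of joint handle below 0.05 rad/s); the robot touches nothing.
It fails at once if the jaw crushes the padlock (more than 70 N) (contact force between jaw and padlock above 70 N).
It fails at once if the robot touches the jaw or the padlock (more than 2 N) (contact force between any of the fingers, the arm and jaw above 2 N or contact force between any of the fingers, the arm and padlock above 2 N).
It fails at once if the padlock is knocked over (angle between padlock's own z axis and vertical above 0.3 rad).
It fails at once if one of the other goods is moved more than 30 mm (distance of any of hinge_a, hinge_b, hinge_c, coat_hook, jar, screwdriver, key_tin from where it was at the start of the episode above 0.03 m).
It also fails if it takes over 72 s, if anything falls off the work surface, if the arm or the gripper's body presses on something with over 40 N, if the wrist force passes 120 N, or if a joint passes its speed limit or range.

### The arm

A 7-joint arm with a two-finger parallel gripper is mounted at the origin on the work surface. World frame = base frame: x ahead of the robot, y to its left, z up, the work surface at z = 0. Lengths are in m, angles in degrees, forces in N, time in s.
With the tool pointing down it reaches from about 0.425 to 0.875 m from the base axis. Payload 4.7 kg.
Tool frame: the origin (TCP) lies midway between the tips of the shut fingers; the grasp point (between the pads) lies 19 mm behind it; z points along the fingers, y is the line along which they close (so a half turn about z gives the same grasp; the last joint's range is limited). The gripper opens to 87 mm and grips with 3 to 60 N. Pads are 19 mm wide; open, the fingers measure 117 mm over their backs; the gripper's body (75 mm by 190 mm) begins 51 mm behind the grasp point.
Start: joints at [64.12, 18.392, -4.016, 83.108, 1.295, 78.541, -3.26], TCP at [0.292, -0.581, 0.223] pointing down, gripper open.
Joint ranges: [-163.93, 163.93], [-17.29, 119.83], [-79.2, 71.16], [3.27, 140.29], [-89.18, 269.18], [5.43, 117.66], [-154.24, 154.24]. Speed limits (degrees/s): [147.25, 147.25, 180, 180, 180, 180, 180].

### API

Orientations are given as [roll, pitch, yaw] about the fixed x, y, z axes, in that order (R = Rz(yaw) Ry(pitch) Rx(roll)).
In Python, from cell import env, viewer, boxes_of, masks_of gives the robot as it stands. The module is installed in compiled form; this text tells all that it offers.
- The arm moves only by the tool apply_moves, never from a script. Its argument "moves" is a list of rows, each a list of 7 numbers: the shift along the tool's x, y, z scaled (see below), then the turn, a rotation vector about the tool's x, y, z scaled (see below), then the opening, from 0 (shut) to 1 (fully open). A call has 1 to 20 rows; each row is the pose to reach, as a shift and turn from the pose commanded when the call began, along the tool's axes at that moment; what a row does not reach only later rows make up. The controller multiplies each number of a shift by 0.2 m and each number of a turn by 1.5 rad. A row lasts 1/10 s, in which the tool goes at most 50 mm and 8.59 degrees, less where a joint would pass 70% of its speed; a pose out of reach is approached as far as the arm can. A call with a number of a shift or a turn outside -1 to 1 is refused whole. A call with a gripper value outside its range is refused whole. The fingers move at their own pace and stop on an object; "grip_force" is the grip in N (left out, the last holds). Time passes only in rows, so rows that repeat a pose let the fingers close. It gives the time, the measured TCP pose, the force, the opening and the grip force at its end, in the units of the state.
- env.get_obs(): the state, without advancing time (a new reading comes with each control period).
- viewer.read_camera(name): name is "scene" or "side" or "wrist"; returns the picture (480x640x3 uint8, red, green, blue); there is no depth.
- viewer.get_calibration(name): a dict with "fov_y" (degrees; the focal length in pixels is half the picture's height over the tangent of half this angle, whatever the lens; pixels are square), "cx", "cy" (the principal point, pixels), "position" and "orientation" of the camera in the world. Camera axes: x right, y up, looking along -z (the intrinsics and any distortion apply to the point x, -y, -z); pixel columns grow to the right and rows downward; lengths in m; the calibration is good to about 2 mm. A picture is of the moment at which its call begins: read the wrist's pose just before it. get_calibration takes no time and is no camera call; for the wrist camera it gives the pose at the moment of the call.
- env.sign_off(): hands the job in; it is judged then, once.
Trained networks look in the newest picture that a camera, given by its name, has taken for a name from the list of things; names that differ only in an ending like _2 or _b are one class to them, and where a whole thing is asked for, a point or a joint stands for the part that bears it (a point fixed in the world has none). Each returns a list of dicts, best first, with "conf" (0 to 1); they miss things now and then, are a little off and sometimes report something else, mostly with a low value. They report only what shows in the picture. A call takes as long as a camera call. They do not tell look-alikes from the thing itself.
- boxes_of(camera, target): "location" ([column, row] in pixels, amid what is visible of it).
- masks_of(camera, target): "pixels" (480x640 bool, what is visible of it) and "location" ([column, row] in pixels, amid what is visible of it).
The state is a dict: "time_s": time; "qpos": joint angles; "joint_velocities": joint speeds; "effort": joint torques, N m; "tool_pos": TCP position; "tool_rot": TCP orientation; "force": force on the tool from outside, world axes, zero at the start; "wrist_torque": the same for the moment, N m; "grip_width": finger opening in m; "grasp_force": force on a finger pad.
Only numpy, scipy, OpenCV 4.12 (cv2) and the standard library are available. Lean on these libraries where they do the work, as an engineer would, in place of code of your own. Each camera call takes 0.05 s, during which the arm holds its last target. There are 200 camera calls.

## Working session

There is one attempt and no reset: what is moved stays moved. The work goes in short steps, Python scripts to look and compute and a tool call to move; the robot and the scene stay as the last step left them, time stands still between calls to the robot, and variables do not carry over. Pictures are saved under pics/ and viewed, at most 10 in all, crops included, and the job is handed in when it is done.

Besides the shell and the picture viewer there is one more tool, called as name(argument=value, ...) on one line, values as JSON. apply_moves: Moves the arm, as the interface text tells. Shifts and turns lie within -1 to 1; 1 stands for 0.2 m of shift or 1.5 rad of turn. Its arguments: {"type":"object","properties":{"moves":{"type":"array","items":{"type":"array","items":{"type":"number","minimum":-1,"maximum":1}}},"grip_force":{"type":"number"}},"required":["moves"]}

```bash
mkdir -p pics
cat > h.py <<'E'
import numpy as np, cv2
from scipy.spatial.transform import Rotation as R
from cell import env, viewer, boxes_of, masks_of
def cal(n):
    c=viewer.get_calibration(n); return c
def rot(o):
    o=np.array(o,float)
    if o.shape==(3,3): return o
    if o.size==4: return R.from_quat(o).as_matrix()
    return R.from_euler('xyz',o,degrees=True).as_matrix()
def ray(c,px,z):
    f=240/np.tan(np.radians(c['fov_y'])/2)
    d=rot(c['orientation'])@np.array([(px[0]-c['cx'])/f,-(px[1]-c['cy'])/f,-1])
    p=np.array(c['position']); return p+d*(z-p[2])/d[2]
def proj(c,P):
    f=240/np.tan(np.radians(c['fov_y'])/2)
    q=rot(c['orientation']).T@(np.array(P)-np.array(c['position']))
    return np.array([c['cx']+f*q[0]/-q[2], c['cy']-f*q[1]/-q[2]])
def shot(n,fn):
    im=viewer.read_camera(n); cv2.imwrite('pics/'+fn,im[:,:,::-1]); return im
E
python3 - <<'E'
from h import *
for n in ['scene','side','wrist']:
    print(n,cal(n)); shot(n,n+'0.png')
    for t in ['handle_tip','fin_tip','padlock','jaw','stop','vice','handle']:
        try: print(t,[(np.round(b['location']).tolist(),round(b['conf'],2)) for b in boxes_of(n,t)])
        except Exception as e: print(t,e)
print(env.get_obs())
a=[cv2.imread(f'pics/{n}0.png') for n in ['scene','side']]
E
```

```text
scene {'fov_y': 49.70659736896511, 'cx': 313.5622256456604, 'cy': 242.40419135652033, 'position': array([ 1.18424667, -0.02692597,  0.92940912]), 'orientation': array([36.43370552, -0.33202514, 86.85470037])}
handle_tip [([337.0, 243.0], 0.8), ([500.0, 220.0], 0.58)]
fin_tip [([345.0, 241.0], 0.68), ([396.0, 265.0], 0.22)]
padlock [([440.0, 210.0], 0.71), ([419.0, 266.0], 0.69), ([493.0, 322.0], 0.63)]
jaw [([396.0, 270.0], 0.64), ([383.0, 268.0], 0.27)]
stop []
vice [([385.0, 267.0], 0.93)]
handle [([337.0, 243.0], 0.68), ([340.0, 248.0], 0.53)]
side {'fov_y': 42.35924525341015, 'cx': 320.4880403058996, 'cy': 250.62809473693622, 'position': array([0.00799129, 0.94137212, 0.68173696]), 'orientation': array([  61.55991927,   -1.09936734, -146.55279934])}
handle_tip [([328.0, 271.0], 0.92)]
fin_tip [([321.0, 273.0], 0.68), ([326.0, 271.0], 0.31)]
padlock [([304.0, 377.0], 0.93), ([260.0, 325.0], 0.83), ([155.0, 342.0], 0.59)]
jaw [([279.0, 316.0], 0.76)]
stop [([235.0, 344.0], 0.61)]
vice [([286.0, 320.0], 0.6)]
handle [([329.0, 272.0], 0.89)]
wrist {'fov_y': 64.3231946353244, 'cx': 31
[... 255 characters left out ...]
s': 1.2, 'qpos': array([64.11862721, 18.39163096, -4.01676078, 83.10604167,  1.29593437,
       78.54117091, -3.25976072]), 'joint_velocities': array([ 0.05225602,  0.05442735, -0.08660121, -0.09269815, -0.01002993,
        0.02769921,  0.02566528]), 'effort': array([-8.91372074e-04, -4.91110218e+01, -4.03421558e-01, -3.12766886e+01,
       -6.35977113e-02,  3.37378168e-02,  3.29799514e-05]), 'tool_pos': array([ 0.29193773, -0.58078697,  0.22260319]), 'tool_rot': array([1.79993658e+02, 3.37642643e-03, 2.66911872e+01]), 'force': array([ 0.14995305,  0.43712519, -0.31957653]), 'wrist_torque': array([ 0.00337176,  0.06333412, -0.03121851]), 'grasp_force': 0.0, 'grip_width': 0.08676320139176284}
```

View pics/scene0.png

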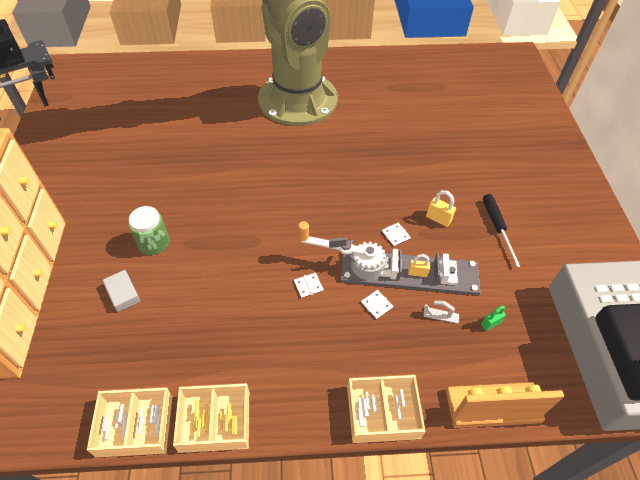

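View pics/side0.png

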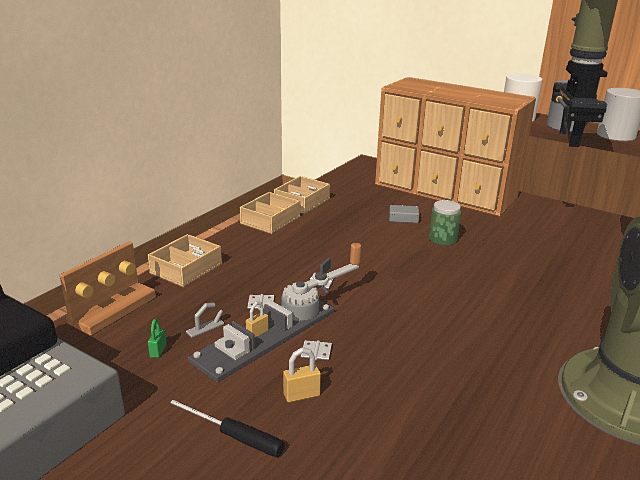

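Run:
```python
from h import *
s=cv2.imread('pics/scene0.png');d=cv2.imread('pics/side0.png')
a=cv2.resize(s[205:305,290:490],(800,400),interpolation=cv2.INTER_CUBIC);b=cv2.resize(d[230:380,180:380],(800,600),interpolation=cv2.INTER_CUBIC)
cv2.imwrite('pics/a.png',a);cv2.imwrite('pics/b.png',b)
S=cal('scene');D=cal('side')
print('knob top',ray(S,(304,225),.111),ray(D,(356,245),.111))
print('spindle',ray(S,(369,250),.068))
for p in [(341,283),(341,251),(479,292),(480,262)]: print(ray(S,p,.012))
print('base?',ray(S,(298,100),0))
```

```text
knob top [ 0.53682782 -0.00587706  0.111     ] [ 0.53552863 -0.00425029  0.111     ]
spindle [0.57462448 0.12516359 0.068     ]
[0.61608525 0.0668097  0.012     ]
[0.53456323 0.07386609 0.012     ]
[0.65237799 0.34893781 0.012     ]
[0.57859785 0.36936922 0.012     ]
base? [ 0.00311239 -0.00020928  0.        ]
```

View pics/a.png

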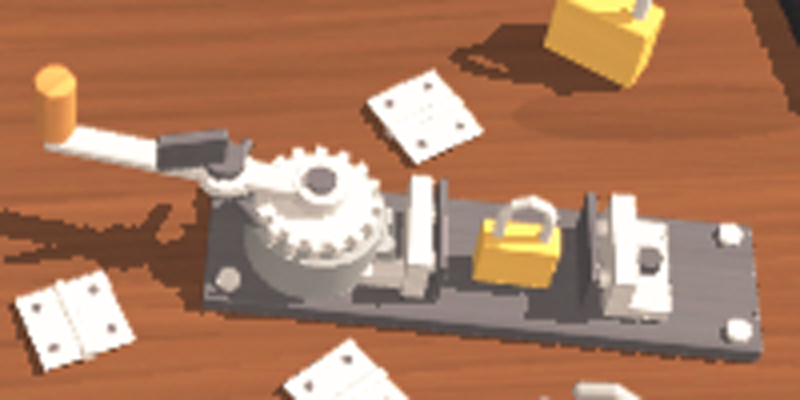

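View pics/b.png

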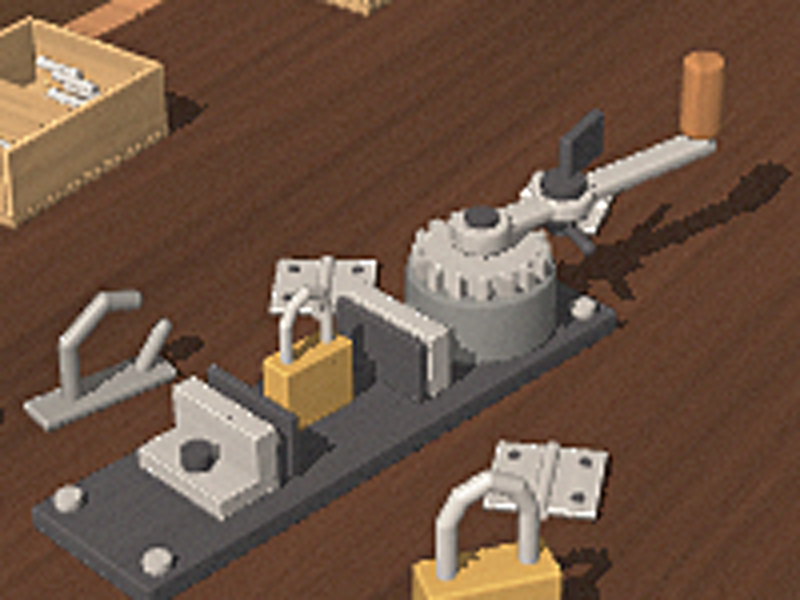

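```bash
cat >> h.py <<'E'
def rel(p,yaw=None,o=None):
    o=o or env.get_obs(); M=rot(o['tool_rot']); d=M.T@(np.array(p)-o['tool_pos'])/0.2
    t=np.zeros(3)
    if yaw is not None: t=R.from_matrix(M.T@rot([180,0,yaw])).as_rotvec()/1.5
    return np.round(d,3).tolist(),np.round(t,3).tolist()
E
python3 - <<'E'
from h import *
from scipy.optimize import least_squares
S=cal('scene');D=cal('side')
def c2s(p): return (290+p[0]/4,205+p[1]/4)
def c2d(p): return (180+p[0]/4,230+p[1]/4)
obs=[(S,c2s((204,300)),(-40,-55)and(40,-55,12)),(S,c2s((760,353)),(40,235,12)),(S,c2s((752,228)),(-40,235,12)),(D,c2d((618,315)),(-40,-55,12)),(D,c2d((152,592)),(-40,235,12)),(D,c2d((35,510)),(40,235,12))]
def W(v,l):
    c,s=np.cos(v[2]),np.sin(v[2]); x,y,z=np.array(l)/1000
    return np.array([v[0]+c*x-s*y,v[1]+s*x+c*y,z])
f=lambda v:np.concatenate([proj(c,W(v,l))-p for c,p,l in obs])
r=least_squares(f,[.58,.12,-.13]);v=r.x;print(v,r.fun.round(1))
k=(ray(S,c2s((55,75)),.111)+ray(D,c2d((704,60)),.111))/2
print('knob',k)
c,s=np.cos(v[2]),np.sin(v[2]); loc=lambda P:np.array([[c,s],[-s,c]])@(P[:2]-v[:2])
print('knob loc',loc(k),np.hypot(*loc(k)))
print('fin top end',[loc(ray(D,c2d((601,113)),.096)),loc(ray(S,c2s((160,137)),.096)),loc(ray(S,c2s((222,133)),.096)),loc(ray(D,c2d((566,138)),.096))])
print('stop face',loc(ray(S,c2s((590,195)),.045)),loc(ray(D,c2d((290,410)),.045)),'jaw',loc(ray(S,c2s((447,183)),.045)),loc(ray(D,c2d((424,345)),.045)))
print(rel([.53,-.08,.22],90+np.degrees(v[2])))
E
```

```text
[ 0.5767227   0.12716101 -0.16211942] [-0.5 -0.6  1.  -0.6 -0.1 -1.2  0.4 -1.3 -0.5 -0.1 -0.9 -0.9]
knob [ 0.5345607  -0.00524485  0.111     ]
knob loc [-0.02023749 -0.13747505] 0.13895663243814457
fin top end [array([-0.00147787, -0.08090728]), array([ 0.0007315 , -0.08307055]), array([-0.00524424, -0.05229147]), array([-0.00596773, -0.05093599])]
stop face [-0.02474576  0.14197804] [-0.02189997  0.14098819] jaw [-0.02417589  0.06753224] [-0.02806423  0.06599443]
([2.188, -1.702, 0.013], [0.0, 0.0, -0.629])
```

apply_moves(moves=[[0.2,-0.25,0,0,0,-0.1,0.5],[0.4,-0.5,0,0,0,-0.2,0],[0.6,-0.75,0,0,0,-0.3,0],[0.8,-1,0,0,0,-0.4,0],[0.9,-1,0,0,0,-0.5,0],[0.9,-1,0,0,0,-0.62,0],[0.9,-1,0,0,0,-0.62,0]])

```text
time_s: 1.9
tool_pos: [0.365, -0.3177, 0.2232]
tool_rot: [179.9, 0.0, 80.5]
force: [0.1, -0.2, 0.1]
grip_width: 0.0393
grasp_force: 0.0
```

apply_moves(moves=[[0.25,0.11,0,0,0,0,0],[0.5,0.22,0,0,0,0,0],[0.75,0.33,0,0,0,0,0],[1,0.45,0,0,0,0,0],[1,0.45,0,0,0,0,0]])

```text
time_s: 2.4
tool_pos: [0.4888, -0.1359, 0.223]
tool_rot: [179.9, -0.1, 80.2]
force: [0.4, -0.2, 0.1]
grip_width: 0.0026
grasp_force: 0.0
```

apply_moves(moves=[[0.24,0.11,0,0,0,0,0],[0.48,0.22,0,0,0,0,0],[0.72,0.33,0,0,0,0,0],[0.98,0.43,0,0,0,0,0],[0.98,0.43,0.1,0,0,0,0],[0.98,0.43,0.1,0,0,0,0],[0.98,0.43,0.1,0,0,0,0]])

```text
time_s: 3.1
tool_pos: [0.605, 0.0361, 0.2017]
tool_rot: [-179.9, 0.1, 79.8]
force: [0.7, 0.3, -0.7]
grip_width: 0.0004
grasp_force: 0.0
```

Run:
```python
from h import *
shot('wrist','w1.png'); C=cal('wrist')
v=[0.5767,.1272,-.1621]
for l in [(-20.2,-137.5,111),(0,-82,96),(0,0,70)]:
    c,s=np.cos(v[2]),np.sin(v[2]); x,y,z=np.array(l)/1000
    print(l,proj(C,[v[0]+c*x-s*y,v[1]+s*x+c*y,z]))
for t in ['handle_tip','fin_tip']: print(t,[(b['location'],b['conf']) for b in boxes_of('wrist',t)])
print(rel([.6036,.0437,.078]))
```

```text
(-20.2, -137.5, 111) [231.09555777 305.85400109]
(0, -82, 96) [257.23753041 226.65954593]
(0, 0, 70) [255.81131474 109.57980081]
handle_tip [([255.4, 176.7], 0.95), ([256.2, 184.0], 0.47)]
fin_tip [([257.5, 182.5], 0.87), ([146.1, 43.7], 0.25)]
([0.039, -0.017, 0.627], [0.0, 0.0, 0.0])
```

View pics/w1.png

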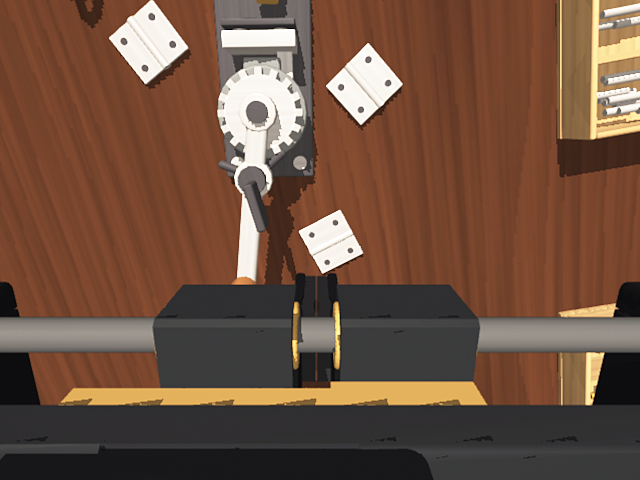

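apply_moves(moves=[[0.039,-0.017,0.2,0,0,0,0],[0.039,-0.017,0.4,0,0,0,0],[0.039,-0.017,0.55,0,0,0,0],[0.039,-0.017,0.627,0,0,0,0],[0.039,-0.017,0.627,0,0,0,0],[0.039,-0.017,0.627,0,0,0,0]])

```text
time_s: 3.85
tool_pos: [0.6043, 0.0458, 0.0787]
tool_rot: [179.9, -0.0, 79.9]
force: [-0.2, 0.8, 0.3]
grip_width: 0.0009
grasp_force: 0.0
```

apply_moves(moves=[[0,-0.03,0,0,0,0,0],[0,-0.06,0,0,0,0,0],[0,-0.08,0,0,0,0,0],[0,-0.1,0,0,0,0,0],[0,-0.12,0,0,0,0,0],[0,-0.14,0,0,0,0,0],[0,-0.14,0,0,0,0,0]])

```text
time_s: 4.55
tool_pos: [0.5752, 0.0511, 0.0772]
tool_rot: [180.0, 0.0, 80.0]
force: [-0.8, 1.7, 0.2]
grip_width: 0.0004
grasp_force: 0.0
```

apply_moves(moves=[[0,-0.015,0,0,0,0,0],[0,-0.03,0,0,0,0,0],[0,-0.03,0,0,0,0,0]])

```text
time_s: 4.85
tool_pos: [0.5697, 0.0518, 0.0772]
tool_rot: [180.0, 0.0, 80.0]
force: [0.6, -0.1, -0.4]
grip_width: 0.0006
grasp_force: 0.7
```

apply_moves(moves=[[0,-0.015,0,0,0,0,0],[0,-0.03,0,0,0,0,0],[0,-0.03,0,0,0,0,0]])

```text
time_s: 5.15
tool_pos: [0.5637, 0.053, 0.0772]
tool_rot: [180.0, 0.0, 80.0]
force: [2.3, -1.6, -0.4]
grip_width: 0.0001
grasp_force: 1.5
```

apply_moves(moves=[[0,-0.015,0,0,0,0,0],[0,-0.025,0,0,0,0,0],[0,-0.025,0,0,0,0,0]])

```text
time_s: 5.45
tool_pos: [0.5588, 0.0547, 0.0772]
tool_rot: [180.0, -0.0, 80.0]
force: [2.7, -1.4, -0.7]
grip_width: 0.0003
grasp_force: 1.5
```

Run:
```python
from h import *
print(env.get_obs()['force'])
im=shot('wrist','w2.png'); cv2.imwrite('pics/w2c.png',cv2.resize(im[0:350,100:500,::-1],(640,560)))
```

```text
[ 2.7203603  -1.43153444 -0.73509477]
```

View pics/w2c.png

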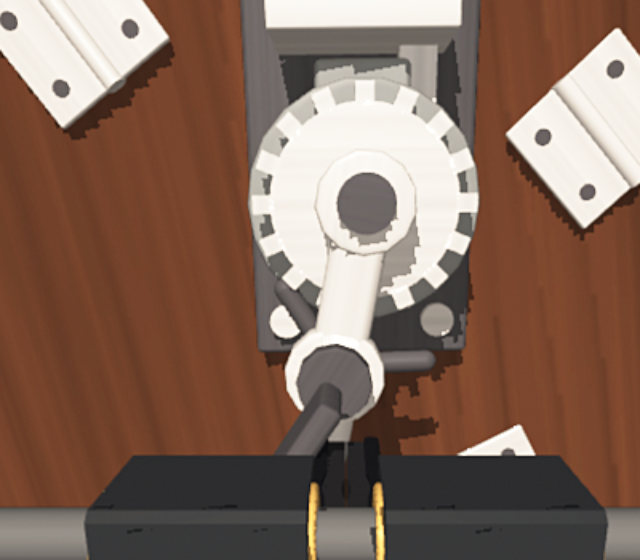

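apply_moves(moves=[[0,-0.015,0,0,0,0,0],[0,-0.02,0,0,0,0,0],[0,-0.02,0,0,0,0,0]])

```text
time_s: 5.8
tool_pos: [0.5547, 0.0551, 0.0772]
tool_rot: [-180.0, 0.0, 80.0]
force: [3.3, -1.4, 0.7]
grip_width: 0.0004
grasp_force: 1.2
```

apply_moves(moves=[[0,-0.015,0,0,0,0,0],[0,-0.02,0,0,0,0,0],[0,-0.02,0,0,0,0,0]])

```text
time_s: 6.1
tool_pos: [0.5506, 0.0556, 0.0771]
tool_rot: [-180.0, 0.0, 80.0]
force: [3.1, 0.2, 0.4]
grip_width: 0.0003
grasp_force: 1.2
```

apply_moves(moves=[[0,0.07,0,0,0,0,0],[0,0.1,0,0,0,0,0],[0,0.1,-0.2,0,0,0,0],[-0.2,0.1,-0.4,0,0,0,0.5],[-0.4,0,-0.6,0,0,0,0.5],[-0.6,0,-0.7,0,0,0,0.5],[-0.8,0,-0.7,0,0,0,0.5],[-0.8,0,-0.7,0,0,0,0.5],[-0.8,0,-0.7,0,0,0,0.5]])

```text
time_s: 7.0
tool_pos: [0.5219, -0.1029, 0.2166]
tool_rot: [-179.9, -0.0, 79.8]
force: [0.4, 0.1, -0.7]
grip_width: 0.0391
grasp_force: 0.0
```

Run:
```python
from h import *
print(env.get_obs()['force'],env.get_obs()['tool_pos'])
im=shot('wrist','w3.png'); cv2.imwrite('pics/w3c.png',im[0:400,:,::-1])
for t in ['handle_tip','fin_tip']: print(t,[(b['location'],b['conf']) for b in masks_of('wrist',t)])
```

```text
[ 0.37511588  0.14049221 -0.66920732] [ 0.521894   -0.10291495  0.21660899]
handle_tip [([291.8, 57.5], 0.55)]
fin_tip []
```

View pics/w3c.png

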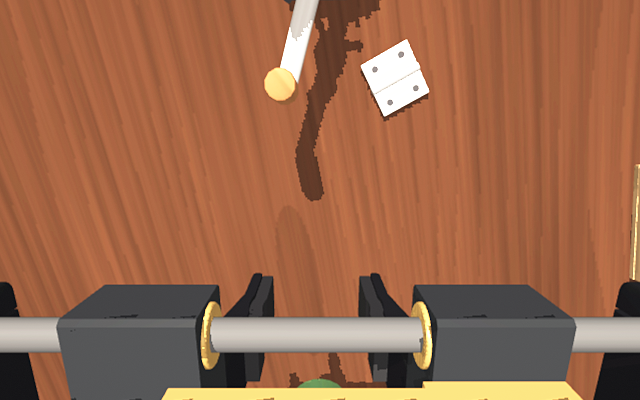

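Run:
```python
from h import *
C=cal('wrist');k=ray(C,(280,84),.111);v=[0.5767,.1272,-.1621]
c,s=np.cos(v[2]),np.sin(v[2]); l=np.array([[c,s],[-s,c]])@(k[:2]-v[:2])
print(k,l,np.hypot(*l),np.arctan2(-l[0],-l[1]))
a=np.arctan2(-l[0],-l[1]); L=.14*np.array([-np.sin(a),-np.cos(a)]); P=np.array(v[:2])+np.array([[c,-s],[s,c]])@L
print(P,rel([*P,.15]),rel([*P,.081]))
```

```text
[0.51633872 0.00304978 0.111     ] [-0.03953324 -0.13226445] 0.13804622683316678 0.2904431258541495
[0.51548443 0.00129268] ([0.492, -0.122, 0.333], [0.0, 0.0, 0.0]) ([0.492, -0.121, 0.678], [0.0, 0.0, 0.0])
```

apply_moves(moves=[[0.2,-0.06,0,0,0,0,0.75],[0.4,-0.122,0,0,0,0,0.75],[0.492,-0.122,0.1,0,0,0,0.75],[0.492,-0.122,0.25,0,0,0,0.75],[0.492,-0.122,0.4,0,0,0,0.75],[0.492,-0.122,0.55,0,0,0,0.75],[0.492,-0.122,0.65,0,0,0,0.75],[0.492,-0.122,0.69,0,0,0,0.75],[0.492,-0.122,0.69,0,0,0,0.75],[0.492,-0.122,0.69,0,0,0,0.75]])

```text
time_s: 8.15
tool_pos: [0.5169, -0.0001, 0.08]
tool_rot: [179.9, -0.0, 80.0]
force: [-0.6, 0.0, 0.6]
grip_width: 0.0654
grasp_force: 0.0
```

apply_moves(moves=[[0,0,0,0,0,0,0.2],[0,0,0,0,0,0,0.1],[0,0,0,0,0,0,0],[0,0,0,0,0,0,0],[0,0,0,0,0,0,0],[0,0,0,0,0,0,0]], grip_force=25)

```text
time_s: 8.75
tool_pos: [0.5162, -0.0009, 0.0792]
tool_rot: [180.0, 0.0, 80.0]
force: [0.1, -0.0, -0.2]
grip_width: 0.0249
grasp_force: 0.0
```

Run:
```python
from h import *
o=env.get_obs();print(o['force'],o['tool_pos'],o['tool_rot'],o['grip_width'])
im=shot('wrist','w4.png'); cv2.imwrite('pics/w4c.png',cv2.resize(im[0:350,100:500,::-1],(640,560)))
```

```text
[ 0.08840613 -0.03371939 -0.1807039 ] [ 0.5162205  -0.00091005  0.07917002] [1.79996831e+02 7.20084471e-03 7.99685287e+01] 0.024913588398541648
```

View pics/w4c.png

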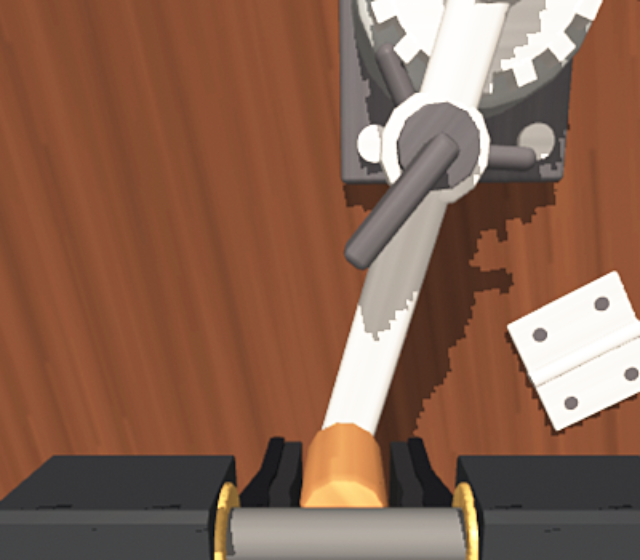

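apply_moves(moves=[[0,0,0,0,0,0,0],[0,0,0,0,0,0,0],[-0.02,0.089,0,0,0,0,0],[-0.0275,0.194,0,0,0,0,0],[-0.02,0.298,0,0,0,0,0],[0.004,0.4,0,0,0,0,0],[0.033,0.479,0,0,0,0,0],[0.065,0.541,0,0,0,0,0],[0.065,0.541,0,0,0,0,0],[0.065,0.541,0,0,0,0,0]])

```text
time_s: 9.8
tool_pos: [0.6255, -0.0061, 0.0792]
tool_rot: [179.9, -0.1, 80.0]
force: [1.0, 1.0, -0.5]
grip_width: 0.0212
grasp_force: 25.0
```

```bash
cat >> h.py <<'E'
V=[0.5767,.1272,-.1621]
def loc(P):
    c,s=np.cos(V[2]),np.sin(V[2]); return np.array([[c,s],[-s,c]])@(np.array(P)[:2]-V[:2])
def st():
    o=env.get_obs(); l=loc(o['tool_pos']); f=o['force'][:2]; c,s=np.cos(V[2]),np.sin(V[2])
    print('t',o['time_s'],'loc',l.round(4),'r',np.hypot(*l).round(4),'a',np.arctan2(-l[0],-l[1]).round(3),'Fvice',(np.array([[c,s],[-s,c]])@f).round(2),'w',o['grip_width'],o['grasp_force'])
E
python3 -c "from h import *;st()"
```

```text
t 9.8 loc [ 0.0696 -0.1237] r 0.1419 a -0.513 Fvice [0.86 1.15] w 0.02118194950349275 25.000493405386806
```

apply_moves(moves=[[-0.037,-0.075,0,0,0,0,0],[-0.061,-0.141,0,0,0,0,0],[-0.079,-0.209,0,0,0,0,0],[-0.089,-0.278,0,0,0,0,0],[-0.0925,-0.348,0,0,0,0,0],[-0.089,-0.418,0,0,0,0,0],[-0.079,-0.487,0,0,0,0,0],[-0.061,-0.555,0,0,0,0,0],[-0.037,-0.62,0,0,0,0,0],[-0.02,-0.658,0,0,0,0,0],[0,-0.696,0,0,0,0,0],[0,-0.696,0,0,0,0,0]])

```text
time_s: 11.0
tool_pos: [0.4883, 0.0166, 0.0791]
tool_rot: [179.8, 0.1, 80.0]
force: [4.7, 0.2, -4.8]
grip_width: 0.0214
grasp_force: 25.0
```

Run:
```python
from h import *
st(); d=shot('side','d1.png'); s=shot('scene','s1.png')
a=cv2.resize(s[205:305,290:490,::-1],(600,300),interpolation=cv2.INTER_CUBIC);b=cv2.resize(d[270:370,180:380,::-1],(600,300),interpolation=cv2.INTER_CUBIC)
cv2.imwrite('pics/ab.png',np.vstack([a,b]))
for n in ['scene','side']:
  for t in ['jaw','stop','padlock']: print(n,t,[(np.round(b['location']).tolist(),round(b['conf'],2)) for b in boxes_of(n,t)])
```

```text
t 11.0 loc [-0.0694 -0.1234] r 0.1416 a 0.512 Fvice [4.61 0.92] w 0.021369309584205368 25.009609130211174
scene jaw [([399.0, 271.0], 0.87)]
scene stop [([444.0, 265.0], 0.62), ([393.0, 232.0], 0.54)]
scene padlock [([439.0, 209.0], 0.76), ([494.0, 319.0], 0.6), ([420.0, 266.0], 0.54)]
side jaw [([276.0, 317.0], 0.76)]
side stop [([236.0, 343.0], 0.71), ([318.0, 275.0], 0.41)]
side padlock [([305.0, 380.0], 0.78), ([259.0, 325.0], 0.63), ([159.0, 341.0], 0.63)]
```

View pics/ab.png

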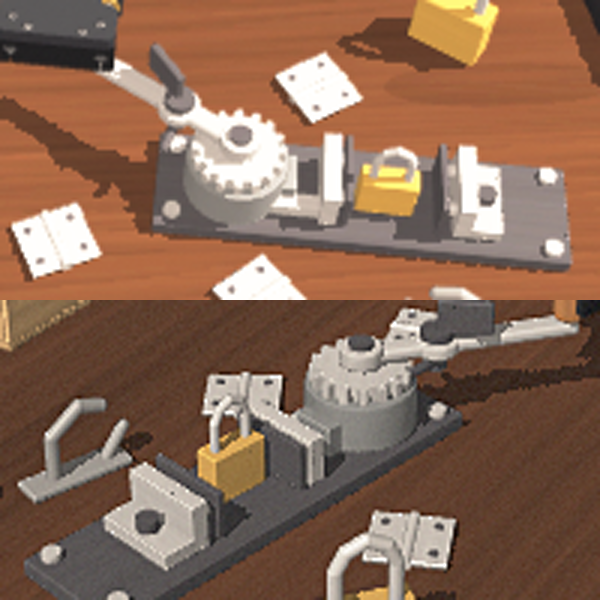

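Run:
```python
from h import *
S=cal('scene');D=cal('side')
print('jaw',loc(ray(S,(290+350/3,205+138/3),.045)),loc(ray(D,(180+300/3,270+(432-300+25*0)/3),.045)), loc(ray(D,(180+324/3,270+(450-300)/3),.045)))
print('stop',loc(ray(S,(290+443/3,205+146/3),.045)),loc(ray(D,(180+222/3,270+(487-300)/3),.045)))
```

```text
jaw [-0.02464575  0.07776901] [-0.01515942  0.06853347] [-0.03897842  0.07170427]
stop [-0.02496844  0.1422981 ] [-0.02335803  0.13882365]
```

apply_moves(moves=[[-0.037,0.075,0,0,0,0,0],[-0.061,0.141,0,0,0,0,0],[-0.079,0.209,0,0,0,0,0],[-0.089,0.278,0,0,0,0,0],[-0.0925,0.348,0,0,0,0,0],[-0.089,0.418,0,0,0,0,0],[-0.079,0.487,0,0,0,0,0],[-0.061,0.555,0,0,0,0,0],[-0.037,0.62,0,0,0,0,0],[-0.02,0.658,0,0,0,0,0],[0,0.7,0,0,0,0,0],[0,0.7,0,0,0,0,0]])

```text
time_s: 12.6
tool_pos: [0.627, -0.0056, 0.0791]
tool_rot: [180.0, -0.1, 80.0]
force: [1.1, 2.5, 2.6]
grip_width: 0.0212
grasp_force: 25.0
```

```bash
python3 -c "from h import *;st()"
```

```text
t 12.6 loc [ 0.0711 -0.1229] r 0.142 a -0.524 Fvice [0.66 2.68] w 0.021157044164802224 25.000027902424335
```

apply_moves(moves=[[-0.037,-0.075,0,0,0,0,0],[-0.061,-0.141,0,0,0,0,0],[-0.079,-0.209,0,0,0,0,0],[-0.089,-0.278,0,0,0,0,0],[-0.0925,-0.348,0,0,0,0,0],[-0.0925,-0.348,0,0,0,0,0]])

```text
time_s: 13.2
tool_pos: [0.5543, -0.0131, 0.0792]
tool_rot: [179.9, -0.0, 80.0]
force: [3.9, 3.0, -2.3]
grip_width: 0.0214
grasp_force: 25.0
```

```bash
python3 -c "from h import *;st()"
```

```text
t 13.2 loc [ 0.0005 -0.1421] r 0.1421 a -0.004 Fvice [3.32 3.55] w 0.02135641811354788 25.00401492230594
```

apply_moves(moves=[[0.0035,-0.07,0,0,0,0,0],[0.0135,-0.139,0,0,0,0,0],[0.0315,-0.207,0,0,0,0,0],[0.0555,-0.272,0,0,0,0,0],[0.0725,-0.31,0,0,0,0,0],[0.0925,-0.35,0,0,0,0,0],[0.0925,-0.35,0,0,0,0,0]])

```text
time_s: 13.9
tool_pos: [0.4894, 0.0158, 0.0791]
tool_rot: [179.8, 0.1, 79.9]
force: [4.0, -0.7, -3.7]
grip_width: 0.0212
grasp_force: 25.0
```

Run:
```python
from h import *
st(); s=shot('scene','s2.png')
a0=cv2.imread('pics/s1.png'); 
# jaw shift: template-match jaw patch between pictures
t=a0[246:282,396:406]
r=cv2.matchTemplate(s[240:290,385:440,::-1].copy(),t,cv2.TM_CCOEFF_NORMED);print(r.max(),np.array(np.unravel_index(r.argmax(),r.shape))[::-1]+[385,240]-[396,246])
S=cal('scene')
for p in [(290+350/3,251),(290+350/3+4,251.5),(290+350/3+6,251.7),(290+350/3+8,252)]: print(p,loc(ray(S,p,.045)))
```

```text
t 13.9 loc [-0.0682 -0.1241] r 0.1416 a 0.503 Fvice [ 4.08 -0.01] w 0.021200433131678135 25.004629623144865
0.9666888 [6 0]
(406.6666666666667, 251) [-0.02464575  0.07776901]
(410.6666666666667, 251.5) [-0.02428352  0.08611798]
(412.6666666666667, 251.7) [-0.02423206  0.09028918]
(414.6666666666667, 252) [-0.02392177  0.09445612]
```

apply_moves(moves=[[-0.037,0.075,0,0,0,0,0],[-0.061,0.141,0,0,0,0,0],[-0.079,0.209,0,0,0,0,0],[-0.089,0.278,0,0,0,0,0],[-0.0925,0.348,0,0,0,0,0],[-0.089,0.418,0,0,0,0,0],[-0.079,0.487,0,0,0,0,0],[-0.061,0.555,0,0,0,0,0],[-0.037,0.62,0,0,0,0,0],[-0.02,0.658,0,0,0,0,0],[0,0.696,0,0,0,0,0],[0,0.696,0,0,0,0,0]])

```text
time_s: 15.15
tool_pos: [0.6269, -0.0056, 0.0792]
tool_rot: [180.0, -0.1, 80.0]
force: [0.7, 3.5, 3.3]
grip_width: 0.0209
grasp_force: 25.0
```

apply_moves(moves=[[-0.037,-0.075,0,0,0,0,0],[-0.061,-0.141,0,0,0,0,0],[-0.079,-0.209,0,0,0,0,0],[-0.089,-0.278,0,0,0,0,0],[-0.0925,-0.328,0,0,0,0,0],[-0.0925,-0.343,0,0,0,0,0],[-0.0925,-0.358,0,0,0,0,0],[-0.0925,-0.373,0,0,0,0,0]])

```text
time_s: 15.95
tool_pos: [0.5517, -0.0126, 0.0792]
tool_rot: [179.6, -0.1, 79.9]
force: [7.8, 2.7, -5.7]
grip_width: 0.0213
grasp_force: 25.0
```

```bash
cat > m.py <<'E'
from h import *
st(); s=shot('scene','s3.png')
a0=cv2.imread('pics/s1.png'); b=s[:,:,::-1].copy()
def sub(t0,t1,x0,x1):
    t=cv2.resize(a0[t0:t1,x0:x1],None,fx=4,fy=4,interpolation=cv2.INTER_CUBIC)
    r=cv2.matchTemplate(cv2.resize(b[t0-4:t1+6,x0-6:x1+34],None,fx=4,fy=4,interpolation=cv2.INTER_CUBIC),t,cv2.TM_CCOEFF_NORMED)
    q=np.unravel_index(r.argmax(),r.shape); return round(float(r.max()),3),q[1]/4-6,q[0]/4-4
print('jaw px',sub(246,282,396,406),'padlock px',sub(258,278,408,432))
E
python3 m.py
```

```text
t 15.95 loc [-0.0021 -0.142 ] r 0.1421 a 0.015 Fvice [7.25 3.95] w 0.021331270695141413 25.02387994201854
jaw px (0.981, np.float64(8.0), np.float64(0.75)) padlock px (0.923, np.float64(5.75), np.float64(0.25))
```

apply_moves(moves=[[0.002,-0.025,0,0,0,0,0],[0.006,-0.045,0,0,0,0,0],[0.01,-0.06,0,0,0,0,0],[0.013,-0.075,0,0,0,0,0],[0.016,-0.09,0,0,0,0,0]])

```text
time_s: 16.5
tool_pos: [0.5344, -0.0082, 0.0792]
tool_rot: [179.6, 0.0, 79.9]
force: [7.2, -2.4, -4.9]
grip_width: 0.0213
grasp_force: 25.0
```

```bash
python3 m.py
```

```text
t 16.5 loc [-0.0198 -0.1405] r 0.1419 a 0.14 Fvice [ 7.5  -1.21] w 0.021331982042856364 25.02307792659849
jaw px (0.985, np.float64(9.0), np.float64(1.0)) padlock px (0.909, np.float64(6.5), np.float64(0.5))
```

apply_moves(moves=[[0.003,-0.02,0,0,0,0,0],[0.006,-0.035,0,0,0,0,0],[0.01,-0.05,0,0,0,0,0]])

```text
time_s: 16.85
tool_pos: [0.5249, -0.0048, 0.0792]
tool_rot: [179.6, 0.1, 79.9]
force: [7.2, -2.1, -5.3]
grip_width: 0.0212
grasp_force: 25.0
```

apply_moves(moves=[[0.004,-0.015,0,0,0,0,0],[0.008,-0.03,0,0,0,0,0]])

```text
time_s: 17.05
tool_pos: [0.5193, -0.0025, 0.0792]
tool_rot: [179.6, 0.1, 79.9]
force: [9.0, -2.6, -6.5]
grip_width: 0.0211
grasp_force: 25.0
```

```bash
python3 m.py
```

```text
t 17.05 loc [-0.0357 -0.1373] r 0.1418 a 0.254 Fvice [ 9.28 -1.15] w 0.021124138902543662 25.023264130577445
jaw px (0.989, np.float64(10.0), np.float64(1.0)) padlock px (0.892, np.float64(7.25), np.float64(0.5))
```

apply_moves(moves=[[0.003,-0.01,0,0,0,0,0],[0.005,-0.02,0,0,0,0,0]])

```text
time_s: 17.3
tool_pos: [0.5159, -0.0009, 0.0792]
tool_rot: [179.6, 0.1, 79.9]
force: [8.3, -2.6, -6.0]
grip_width: 0.0215
grasp_force: 25.0
```

```bash
python3 m.py
```

```text
t 17.3 loc [-0.0393 -0.1362] r 0.1418 a 0.281 Fvice [ 8.6  -1.24] w 0.021518157003850253 25.028051978442818
jaw px (0.984, np.float64(10.0), np.float64(1.0)) padlock px (0.888, np.float64(7.25), np.float64(0.5))
```

apply_moves(moves=[[0.003,-0.01,0,0,0,0,0],[0.006,-0.02,0,0,0,0,0]])

```text
time_s: 17.55
tool_pos: [0.5125, 0.0008, 0.0792]
tool_rot: [179.6, 0.1, 79.8]
force: [10.2, -2.9, -7.8]
grip_width: 0.0213
grasp_force: 25.0
```

apply_moves(moves=[[0.003,-0.01,0,0,0,0,0],[0.006,-0.02,0,0,0,0,0]])

```text
time_s: 17.75
tool_pos: [0.509, 0.0026, 0.0792]
tool_rot: [179.5, 0.1, 79.8]
force: [11.2, -3.4, -8.9]
grip_width: 0.0212
grasp_force: 25.0
```

```bash
python3 m.py
```

```text
t 17.75 loc [-0.0467 -0.1339] r 0.1418 a 0.336 Fvice [11.6  -1.56] w 0.02121544903664815 25.038426616229117
jaw px (0.96, np.float64(10.5), np.float64(1.0)) padlock px (0.878, np.float64(7.25), np.float64(0.5))
```

apply_moves(moves=[[0,0.01,0,0,0,0,0],[0,0.015,0,0,0,0,0.3],[0,0.015,0,0,0,0,0.6],[0,0.015,0,0,0,0,0.7],[0,0.015,0,0,0,0,0.7],[0,0.015,0,0,0,0,0.7],[0,0.015,0,0,0,0,0.7],[0,0.015,-0.1,0,0,0,0.7],[0,0.015,-0.25,0,0,0,0.7],[0,0.015,-0.45,0,0,0,0.7],[0,0.015,-0.65,0,0,0,0.7],[-0.2,0.015,-0.7,0,0,0,0.7],[-0.4,0.015,-0.7,0,0,0,0.7],[-0.4,0.015,-0.7,0,0,0,0.7],[-0.4,0.015,-0.7,0,0,0,0.7]])

```text
time_s: 19.3
tool_pos: [0.4935, -0.0741, 0.2188]
tool_rot: [-179.9, -0.0, 79.8]
force: [-0.0, 0.7, 0.0]
grip_width: 0.061
grasp_force: 0.0
```

```bash
sed -i 's/s3.png/s4.png/' m.py; python3 m.py
python3 - <<'E'
from h import *
s=cv2.imread('pics/s4.png');d=shot('side','d4.png')
a=cv2.resize(s[205:305,290:490],(600,300),interpolation=cv2.INTER_CUBIC);b=cv2.resize(d[270:370,180:380,::-1],(600,300),interpolation=cv2.INTER_CUBIC)
cv2.imwrite('pics/fin.png',np.vstack([a,b]))
E
```

```text
t 19.3 loc [-0.0496 -0.2121] r 0.2178 a 0.23 Fvice [-0.14  0.66] w 0.06104988161462406 0.0
jaw px (0.96, np.float64(10.5), np.float64(1.0)) padlock px (0.878, np.float64(7.25), np.float64(0.5))
```

View pics/fin.png

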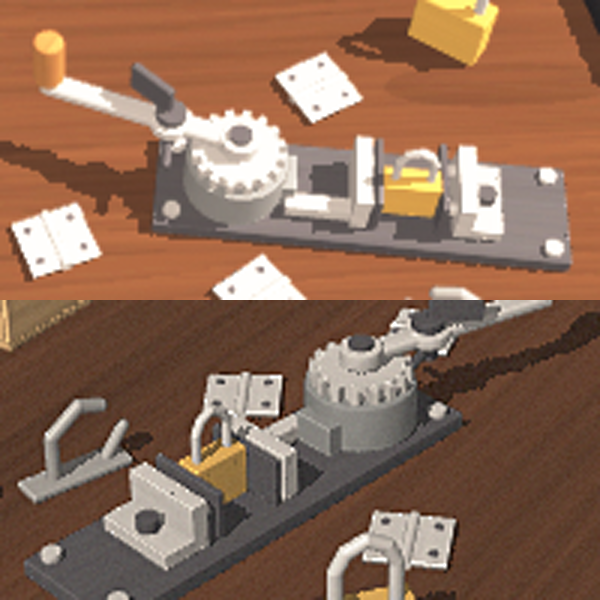

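```bash
python3 -c "
from cell import env
print(env.sign_off())"
```

```text
the job is handed in; nothing more can be done
None
```

I flipped the reversing lever to the tightening side, tightened the vice onto the padlock to an estimated 35 N (from the push felt at the knob), let go of the handle and handed the job in at about 19 s; no verdict was shown.

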